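# Slide the spare waffle plate into its slot under the iron

### The job

Put the spare waffle plate away: slide it flat along the table, without lifting it, into the slot of the stand under the waffle iron, and push it past the sprung catch until you feel it come up against the stop inside and the catch has dropped into its groove. Push firmly but do not ram it, and leave the other things on the table where they are.

Things in the scene. Friction and masses are not known exactly. Their poses are not given: they have to be found in the camera images.
- plate: Spare waffle plate: flat cast aluminium slab lying on the table, 120 mm (its x) by 130 mm (its y) by 16 mm thick, 0.4 to 0.8 kg, too wide to grasp while flat. Origin: centre of its underside, z up. Its -y edge, 65 mm from the origin, leads and is bevelled on top. A groove 16 mm wide, 4 mm deep crosses its top 40 mm from the origin towards -y. It slides when pushed at an edge.
- stand: Fixed steel stand, 210 mm (its x) by 280 mm (its y) by 42 mm high; on it a waffle iron 200 x 195 mm, top 147 mm above the table, set back 77 mm from the stand's +y face. Origin: centre of its underside. The slot opens at table level in the +y face; the table is its floor. Out of sight inside, a carriage with a rigid stop and the catch is set differently each time.
- slot_mouth (a point): Middle of the slot's mouth at table level; y points straight out of the slot: the plate goes in along -y, its axes parallel to these. Slot 123 mm wide, 20.5 mm high, each side flared by 5 mm over the first 12 mm. Home, against the hidden stop, the plate's origin is anywhere from 44 to 62 mm inside the mouth (rear edge 3 to 21 mm outside): it must be felt.
- catch (a joint): Sprung roller hanging from the slot's roof on the hidden carriage. Value: its rise, m; 0 = down (also when the slot is empty). The plate's leading edge meets it 28 mm before home and lifts it 3.3 mm; the push grows by some 5 to 10 N. In the last 1 to 2 mm before the stop it drops into the plate's groove (0 to 0.001). A push of 15 to 25 N seats the plate on the stop.
- butter_dish: white ceramic butter dish with lid, 110 x 180 x 87 mm, bystander
- pitcher: glass pitcher, 190 mm tall, 116 mm across, bystander
- ladle: copper-coloured ladle lying down, bowl 90 mm across, origin under the bowl, handle 250 mm towards its -x, bystander
- spatula: wooden spatula lying down, 280 mm, bystander
- mug: white mug, 90 mm tall, bystander
- bowl: white bowl, 140 mm across, 60 mm tall, bystander
- jar: glass jar with wooden cap, 80 mm across, 110 mm tall, bystander
Things that resemble listed ones, but are neither listed nor needed, are in the scene too. Several things have the shape of the plate; the one meant has the colours described above.

How it is judged:
On the way:
1. the plate is inside the slot with the catch roller riding on its top (y of plate in the frame of slot_mouth below -0.012 m and value of joint catch above 0.002 m), for 0.05 s.
At the end, for the whole second after the job is handed in: The plate lies at rest in the slot, fully home: its origin more than 40 mm (and under 66 mm) inside the mouth, within 5 mm of the slot's middle line and within 0.05 rad of its direction, flat on the table, with the catch roller down in the groove (rise under 1.2 mm) (y of plate in the frame of slot_mouth between -0.066 and -0.04 m and x of plate in the frame of slot_mouth between -0.005 and 0.005 m and angle between the y axis of plate and the y axis of slot_mouth, either way round below 0.05 rad and value of joint catch below 0.0012 m and height (world z) of plate below 0.004 m and linear speed of plate below 0.01 m/s); the robot touches nothing.
It fails at once if the plate is lifted (origin more than 15 mm above the table) or tilted by more than 0.25 rad (height (world z) of plate above 0.015 m or angle between plate's own z axis and vertical above 0.25 rad).
It fails at once if the plate is rammed: the fingers push it with more than 45 N (contact force between the fingers and plate above 45 N).
It fails at once if another thing on the table is moved by more than 20 mm (distance of any of butter_dish, pitcher, ladle, spatula, mug, bowl, jar from where it was at the start of the episode above 0.02 m).
It also fails if it takes over 72 s, if anything falls off the work surface, if the arm or the gripper's body presses on something with over 40 N, if the wrist force passes 120 N, or if a joint passes its speed limit or range.

### The arm

A 7-joint arm with a two-finger parallel gripper is mounted at the origin on the work surface. World frame = base frame: x ahead of the robot, y to its left, z up, the work surface at z = 0. Lengths are in m, angles in rad, forces in N, time in s.
With the tool pointing down it reaches from about 0.425 to 0.95 m from the base axis. Payload 4.7 kg.
Tool frame: the origin (TCP) lies on the centre line of the jaws, within the pads' length; the fingertips stand 17 mm ahead of it and the grasp point (between the pads) lies 2 mm behind it (arm.finger_overhang is the distance from the TCP to the fingertips, in m); z points along the fingers, y is the line along which they close (so a half turn about z gives the same grasp; the last joint's range is limited). The gripper opens to 85 mm and grips with 20 to 120 N. Pads are 22 mm wide; open, the fingers measure 114 mm over their backs; the gripper's body (76 mm by 85 mm) begins 54 mm behind the grasp point. The pads swing forward as they close: fully open they stand 13 mm farther back than shut.
Start: joints at [1.109, 0.469, -0.049, 1.532, 0.024, 1.141, -0.082], TCP at [0.283, -0.613, 0.248] pointing down, gripper open.
Joint ranges: [-2.59, 2.59], [-0.33, 1.99], [-1.39, 1.29], [0.1, 2.45], [-1.04, 4.18], [0.21, 1.99], [-2.66, 2.66]. Speed limits (rad/s): [2.57, 2.57, 3.14, 3.14, 3.14, 3.14, 3.14].

### API

Orientations are given as a rotation vector (axis times angle).
In Python, from bench import arm gives the robot as it stands.
- The arm moves only by the shell command python3 -m handwheel 'ROWS' [FORCE]. ROWS is JSON, one flat list of numbers, 5 for each row, row after row: the shift along the tool's x, y, z in units of 40 mm (1.0 is 40 mm), then the turn about the tool's z in units of 6 degrees (1.0 is 6 degrees), then the opening, from -1 (shut) to 1 (fully open). In form: [dx, dy, dz, turn, fingers, dx, dy, dz, turn, fingers, ...]. A call has exactly 10 rows; each row shifts and turns the commanded pose from where the row before left it, along the tool's axes as they then stand; what a row does not reach is not made up. A row lasts 1/10 s, in which the tool goes at most 50 mm and 8.59 degrees, less where a joint would pass 70% of its speed; a pose out of reach is approached as far as the arm can. A call is refused whole if a number of a shift passes 1 or a number of a turn 1, either way. A call with a gripper value outside its range is refused whole. The fingers move at their own pace and stop on an object; FORCE is the grip in N (left out, the last holds). Time passes only in rows, so rows that do not move let the fingers close, or fill a call up. It gives the time, the measured TCP pose, the force, the opening and the grip force at its end, in the units of the state.
- arm.get_obs(): the state, without advancing time (a new reading comes with each control period).
- arm.camera(name): name is "side" or "top"; returns a dict with "pixels" (400x640x3 uint8, red, green, blue), "z_map" (400x640 float32, m along the optical axis (not along the pixel's ray), 0 where there is no reading), "fovy" (degrees; the focal length in pixels is half the picture's height over the tangent of half this angle, whatever the lens; pixels are square), "cx", "cy" (the principal point, pixels), "cam_to_world" (4x4, takes a point from camera to world coordinates). Camera axes: x right, y down, z forward; pixel columns grow to the right and rows downward; lengths in m; the calibration is good to about 2 mm. A picture is of the moment at which its call begins.
- arm.finish_job(): hands the job in; it is judged then, once.
The state is a dict: "time": time; "joints": joint angles; "joint_vel": joint speeds; "tau": joint torques, N m; "position": TCP position; "eef_rot": TCP orientation; "wrist_force": force on the tool from outside, world axes, zero at the start; "ft_torque": the same for the moment, N m; "grip_width": finger opening in m; "grip_force": force on a finger pad.
Only numpy, scipy, OpenCV 4.12 (cv2) and the standard library are available. Lean on these libraries where they do the work, as an engineer would, in place of code of your own. Each camera call takes 0.05 s, during which the arm holds its last target. There are 200 camera calls.

## Working session

There is one attempt and no reset: what is moved stays moved. The work goes in short steps, Python scripts to look and compute and a shell command to move; the robot and the scene stay as the last step left them, time stands still between calls to the robot, and variables do not carry over. Pictures are saved under pics/ and viewed, at most 10 in all, crops included, and the job is handed in when it is done.

```bash
mkdir -p pics; cat > h.py <<'E'
import numpy as np, cv2
from bench import arm
def cam(n):
    c=arm.camera(n); h=c["pixels"].shape[0]; c["f"]=h/2/np.tan(np.radians(c["fovy"])/2); return c
def pts(c):
    z=c["z_map"]; v,u=np.mgrid[:z.shape[0],:z.shape[1]]
    P=np.stack([(u-c["cx"])*z/c["f"],(v-c["cy"])*z/c["f"],z],-1); T=np.array(c["cam_to_world"])
    return P@T[:3,:3].T+T[:3,3]
def ray(c,u,v,h):
    T=np.array(c["cam_to_world"]); d=T[:3,:3]@np.array([(u-c["cx"])/c["f"],(v-c["cy"])/c["f"],1]); o=T[:3,3]
    return o+d*(h-o[2])/d[2]
E
python3 - <<'E'
from h import *
for n in("top","side"):
    c=cam(n); cv2.imwrite(f"pics/{n}0.png",c["pixels"][:,:,::-1]); print(n,c["f"],np.round(c["cam_to_world"],3).tolist())
o=arm.get_obs(); print(o["time"],o["position"],o["eef_rot"],o["wrist_force"],o["grip_width"])
E
```

```text
top 518.3785822606105 [[-0.018, -0.994, 0.105, 0.334], [-1.0, 0.016, -0.016, 0.043], [0.015, -0.105, -0.994, 1.72], [0.0, 0.0, 0.0, 1.0]]
side 444.8592758033181 [[-0.681, -0.462, 0.569, -0.161], [-0.732, 0.449, -0.512, 0.685], [-0.019, -0.765, -0.644, 0.824], [0.0, 0.0, 0.0, 1.0]]
0.1 [ 0.28291005 -0.61229824  0.24734133] [-3.06661299e+00 -6.74164726e-01  6.79027906e-04] [-0.27599372  0.13420046  0.00615081] 0.0855956710128154
```

View pics/top0.png

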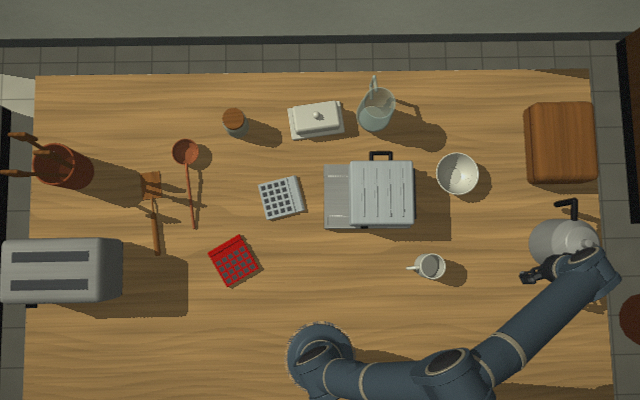

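View pics/side0.png

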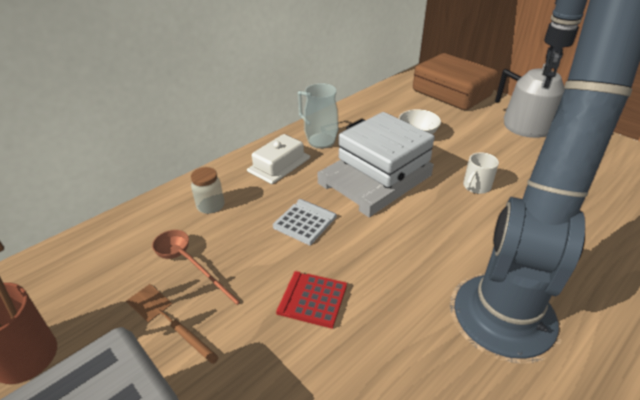

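The top view shows the grey aluminium plate at about (281,198), with a red decoy at (234,262). The stand is at about (370,195) and its mouth faces image left (+y). The butter dish is at (316,120) and the mug at (430,266).

```bash
python3 - <<'E'
from h import *
def rect(P,m,name):
    p=P[m][:,:2].astype(np.float32); r=cv2.minAreaRect(p); b=cv2.boxPoints(r)
    print(name,len(p),"c",np.round(r[0],4),"size",np.round(r[1],4),"ang",round(r[2],2),"z",np.round(np.median(P[m][:,2]),4),"\n",np.round(b,3).tolist())
c=cam("top"); P=pts(c); Z=P[:,:,2]
def blob(m,u,v):
    n,l=cv2.connectedComponents(cv2.morphologyEx(m.astype(np.uint8),cv2.MORPH_OPEN,np.ones((3,3))));return l==l[v,u]
roi=np.zeros(Z.shape,bool); roi[165:230,250:312]=1
rect(P,blob(roi&(Z>.009)&(Z<.03),281,185),"plate top")
roi=np.zeros(Z.shape,bool); roi[150:240,318:425]=1
rect(P,blob(roi&(Z>.034)&(Z<.055),330,195),"stand front"); 
rect(P,blob(roi&(Z>.13)&(Z<.16),380,195),"iron top")
rect(P,roi&(Z>.034),"stand all")
s=cam("side"); Q=pts(s); zz=Q[:,:,2]; roi=np.zeros(zz.shape,bool); roi[195:250,265:345]=1
rect(Q,roi&(zz>.009)&(zz<.03),"plate side")
roi=np.zeros(zz.shape,bool); roi[155:215,315:437]=1
rect(Q,roi&(zz>.036)&(zz<.050),"stand side")
im=np.vstack([cv2.resize(c["pixels"][150:245,245:345],None,fx=5,fy=5,interpolation=cv2.INTER_CUBIC)])
cv2.imwrite("pics/crop.png",im[:,:,::-1])
E
```

```text
plate top 1035 c [0.5187 0.1302] size [0.1199 0.1067] ang 13.13 z 0.0167 
 [[0.4480000138282776, 0.16899999976158142], [0.47200000286102295, 0.06499999761581421], [0.5889999866485596, 0.09200000017881393], [0.5649999976158142, 0.19599999487400055]]
stand front 1479 c [ 0.5208 -0.063 ] size [0.0786 0.2084] ang 89.01 z 0.0424 
 [[0.41600000858306885, -0.10000000149011612], [0.6240000128746033, -0.10400000214576721], [0.6259999871253967, -0.026000000536441803], [0.4169999957084656, -0.02199999988079071]]
iron top 4089 c [ 0.5188 -0.1973] size [0.1954 0.2002] ang 89.21 z 0.1443 
 [[0.4169999957084656, -0.2939999997615814], [0.6179999709129333, -0.29600000381469727], [0.6200000047683716, -0.10100000351667404], [0.41999998688697815, -0.09799999743700027]]
stand all 6192 c [ 0.5013 -0.1266] size [0.2766 0.3893] ang 9.24 z 0.1417 
 [[0.33399999141693115, 0.0430000014603138], [0.3959999978542328, -0.3409999907016754], [0.6690000295639038, -0.296999990940094], [0.6069999933242798, 0.08799999952316284]]
plate side 1544 c [0.5218 0.1198] size [0.1229 0.1345] ang 13.55 z 0.0167 
 [[0.44600000977516174, 0.17100000381469727], [0.4779999852180481, 0.03999999910593033], [0.597000002861023, 0.0689999982714653], [0.5659999847412109, 0.20000000298023224]]
stand side 1920 c [ 0.5184 -0.161 ] size [0.2829 0.2145] ang 89.36 z 0.0429 
 [[0.4099999964237213, -0.3009999990463257], [0.6240000128746033, -0.30399999022483826], [0.6269999742507935, -0.020999999716877937], [0.4129999876022339, -0.017999999225139618]]
```

View pics/crop.png

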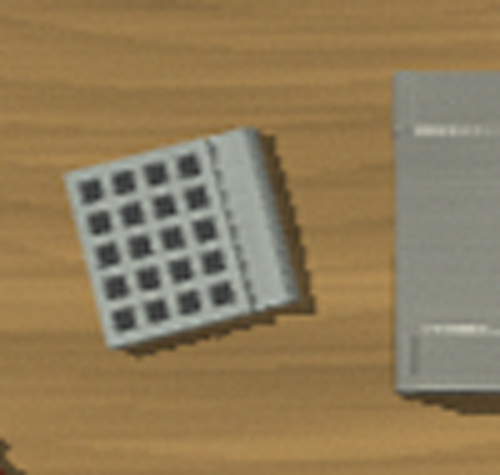

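The crop shows the groove on the image-right edge (-y), about (255,215), so the plate already leads the right way. It is yawed about 13°, the slot about -1°, and laterally it is nearly on the slot line (plate centre ≈(0.522,0.120), mouth ≈(0.521,-0.021)). My plan is to square the open fingers to the slot and push at the rear edge. They touch the far corner first, which should square the plate up.

```bash
python3 -m handwheel '[0,0,-0.2,-1,1, 0,0,-0.2,-1,1, 0,0,-0.2,-1,1, 0,0,-0.2,-1,1, 0,0,-0.2,-1,1, 0,0,-0.2,-1,1, 0,0,0,-1,1, 0,0,0,-1,1, 0,0,0,-1,1, 0,0,0,-1,1]'
python3 - <<'E'
from h import *
from scipy.spatial.transform import Rotation as R
o=arm.get_obs(); print(arm.finger_overhang,np.round(o["joints"],2)); print(R.from_rotvec(o["eef_rot"]).as_matrix().round(3))
E
```

```text
time: 1.2
position: [0.283, -0.6126, 0.296]
eef_rot: [-2.315, -2.123, -0.0]
wrist_force: [1.0, 0.6, -0.6]
grip_width: 0.0852
grip_force: 0.0
0.017 [ 1.26  0.45 -0.27  1.46  0.12  1.24  0.89]
[[ 0.086  0.996 -0.   ]
 [ 0.996 -0.086  0.   ]
 [ 0.    -0.    -1.   ]]
```

```bash
python3 -m handwheel '[0,0.5,0,-0.67,1, 0.5,0.6,0,0,1, 0.8,0.6,0,0,1, 0.9,0.6,0,0,1, 0.9,0.6,0,0,1, 0.9,0.5,0,0,1, 0.9,0.5,0,0,1, 0.9,0.5,0,0,1, 0.9,0.5,0,0,1, 0.9,0.5,0,0,1]'
python3 -m handwheel '[0.9,0.2,0,0,1, 0.9,0.2,0,0,1, 0.9,0.1,0,0,1, 0.9,0.1,0,0,1, 0.9,0,0,0,1, 0.9,0,0,0,1, 0.9,0,0,0,1, 0.9,0,0,0,1, 0.9,0,0,0,1, 0.9,0,0,0,1]'
```

```text
time: 2.2
position: [0.5058, -0.3132, 0.2963]
eef_rot: [2.244, 2.198, -0.0]
wrist_force: [1.3, -0.3, -0.1]
grip_width: 0.0854
grip_force: 0.0
time: 3.2
position: [0.5365, 0.046, 0.2963]
eef_rot: [2.244, 2.198, -0.0]
wrist_force: [0.6, 0.4, 0.0]
grip_width: 0.0855
grip_force: 0.0
```

```bash
python3 -m handwheel '[0.9,-0.1,0,0,1, 0.9,-0.1,0,0,1, 0.9,-0.1,0,0,1, 0.9,-0.1,0,0,1, 0.7,0,0,0,1, 0.4,0,0.3,0,1, 0,0,0.7,0,1, 0,0,0.9,0,1, 0,0,0.9,0,1, 0,0,0.9,0,1]'
python3 -m handwheel '[0,0,0.9,0,1, 0,0,0.8,0,1, 0,0,0.6,0,1, 0,0,0.4,0,1, 0,0,0.2,0,1, 0,0,0,0,1, 0,0,0,0,1, 0,0,0,0,1, 0,0,0,0,1, 0,0,0,0,1]'
python3 - <<'E'
from h import *
s=cam("side"); cv2.imwrite("pics/s1.png",cv2.resize(s["pixels"][100:300,180:420],None,fx=3,fy=3)[:,:,::-1])
E
```

```text
time: 4.2
position: [0.5245, 0.2328, 0.147]
eef_rot: [2.244, 2.198, 0.0]
wrist_force: [0.5, 0.9, -0.2]
grip_width: 0.0857
grip_force: 0.0
time: 5.2
position: [0.525, 0.2331, 0.033]
eef_rot: [2.244, 2.198, 0.002]
wrist_force: [0.3, -0.3, 0.5]
grip_width: 0.0854
grip_force: 0.0
```

View pics/s1.png

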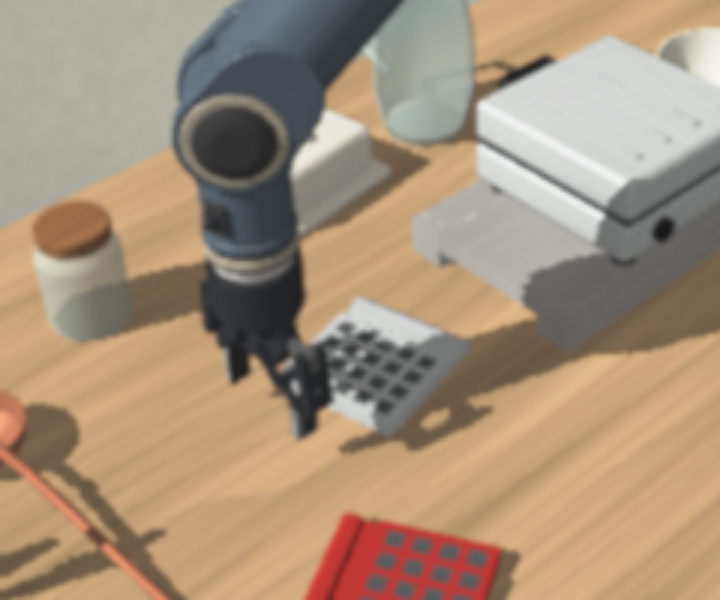

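The side view shows the open fingers behind the plate's rear edge, tips near (300,430) in the crop, clear of the plate and the ladle handle. Next I lower them and measure the tip height by depth.

```bash
python3 -m handwheel '[0,0,0.1,0,1, 0,0,0.1,0,1, 0,0,0.1,0,1, 0,0,0,0,1, 0,0,0,0,1, 0,0,0,0,1, 0,0,0,0,1, 0,0,0,0,1, 0,0,0,0,1, 0,0,0,0,1]'
python3 - <<'E'
from h import *
s=cam("side"); Q=pts(s); px=s["pixels"].astype(int)
roi=np.zeros(px.shape[:2],bool); roi[200:260,240:300]=1
m=roi&(px.max(2)<75)&(Q[:,:,1]>.195)&(Q[:,:,0]<.56)
for v in range(205,256,3):
    u=np.where(m[v])[0]
    if len(u): k=u[len(u)//2]; print(v,k,len(u),Q[v,k].round(3),px[v,k])
E
```

```text
time: 6.25
position: [0.5246, 0.233, 0.0204]
eef_rot: [2.244, 2.198, 0.0]
wrist_force: [0.3, 0.3, 0.2]
grip_width: 0.0857
grip_force: 0.0
205 266 29 [0.496 0.255 0.159] [42 43 44]
208 266 26 [0.496 0.256 0.151] [44 45 46]
211 267 22 [0.494 0.255 0.143] [43 43 45]
214 267 23 [0.512 0.244 0.115] [38 40 41]
217 268 20 [0.507 0.246 0.11 ] [44 44 47]
220 271 17 [0.498 0.245 0.105] [55 56 58]
223 279 20 [0.466 0.245 0.117] [58 59 61]
226 283 14 [0.456 0.242 0.112] [48 48 49]
229 281 20 [0.457 0.248 0.106] [47 49 52]
232 284 12 [0.452 0.243 0.096] [35 35 38]
235 284 11 [0.451 0.245 0.088] [41 42 44]
238 283 11 [0.452 0.248 0.079] [45 47 48]
241 283 6 [0.455 0.247 0.067] [46 47 49]
244 283 4 [0.468 0.238 0.041] [35 35 37]
247 282 2 [0.468 0.242 0.033] [56 52 49]
```

```bash
python3 -m handwheel '[0,0,0.03,0,1, 0,0,0.03,0,1, 0,0,0.03,0,1, 0,0,0.03,0,1, 0,0,0,0,1, 0,0,0,0,1, 0,0,0,0,1, 0,0,0,0,1, 0,0,0,0,1, 0,0,0,0,1]'
python3 - <<'E'
from h import *
s=cam("side"); Q=pts(s); px=s["pixels"].astype(int)
roi=np.zeros(px.shape[:2],bool); roi[235:265,270:295]=1
m=roi&(px.max(2)<75)
for v in range(240,264,1):
    u=np.where(m[v]&(Q[v,:,2]>-.1))[0]
    if len(u): k=u[np.argmax(Q[v,u,2])]; print(v,k,len(u),Q[v,k].round(3), ray(s,k,v,0).round(3))
E
```

```text
time: 7.3
position: [0.5247, 0.233, 0.0155]
eef_rot: [2.244, 2.198, 0.0]
wrist_force: [-0.1, 0.1, 0.7]
grip_width: 0.0852
grip_force: 0.0
240 285 9 [0.449 0.244 0.072] [0.508 0.202 0.   ]
241 284 8 [0.45  0.247 0.07 ] [0.507 0.206 0.   ]
242 284 6 [0.449 0.248 0.068] [0.504 0.209 0.   ]
243 284 6 [0.451 0.247 0.063] [ 0.502  0.211 -0.   ]
244 282 4 [0.468 0.241 0.043] [0.502 0.217 0.   ]
245 282 4 [0.469 0.241 0.038] [0.5   0.219 0.   ]
246 283 5 [0.467 0.24  0.036] [0.495 0.22  0.   ]
247 283 4 [0.468 0.239 0.03 ] [ 0.492  0.222 -0.   ]
248 282 3 [0.469 0.242 0.029] [0.491 0.226 0.   ]
249 281 1 [0.474 0.242 0.021] [0.49 0.23 0.  ]
```

```bash
python3 -m handwheel '[0,0,0.05,0,1, 0,0,0,0,1, 0,0,0,0,1, 0,0,0.05,0,1, 0,0,0,0,1, 0,0,0,0,1, 0,0,0.05,0,1, 0,0,0,0,1, 0,0,0,0,1, 0,0,0,0,1]'
```

```text
time: 8.35
position: [0.5246, 0.233, 0.0095]
eef_rot: [2.244, 2.198, 0.0]
wrist_force: [-0.0, 0.8, 0.3]
grip_width: 0.0857
grip_force: 0.0
```

```bash
python3 -m handwheel '[-0.2,0,0,0,1, -0.2,0,0,0,1, -0.15,0,0,0,1, -0.15,0,0,0,1, -0.15,0,0,0,1, -0.15,0,0,0,1, -0.15,0,0,0,1, -0.1,0,0,0,1, -0.1,0,0,0,1, 0,0,0,0,1]'
cat > m.py <<'E'
from h import *
def plate(n,draw=None):
    c=cam(n); P=pts(c); Z=P[:,:,2]; px=c["pixels"].astype(int)
    # grey, light, right height; exclude dark fingers by colour
    m=(Z>.008)&(Z<.026)&(P[:,:,0]>.42)&(P[:,:,0]<.63)&(P[:,:,1]>-.02)&(P[:,:,1]<.23)&(px.max(2)-px.min(2)<40)
    m=cv2.morphologyEx(m.astype(np.uint8),cv2.MORPH_OPEN,np.ones((3,3)))
    n_,l,st,_=cv2.connectedComponentsWithStats(m); k=1+np.argmax(st[1:,4]); m=l==k
    r=cv2.minAreaRect(P[m][:,:2].astype(np.float32)); b=cv2.boxPoints(r)
    print(n,"c",np.round(r[0],4),"size",np.round(r[1],4),"ang",round(r[2],2),b.round(3).tolist())
    if draw: cv2.imwrite(draw,cv2.resize(c["pixels"][120:300,200:440],None,fx=3,fy=3)[:,:,::-1])
E
python3 -c "
from m import *
plate('top','pics/t2.png'); plate('side')"
```

```text
time: 9.35
position: [0.5234, 0.179, 0.0097]
eef_rot: [-2.245, -2.198, -0.0]
wrist_force: [1.1, 3.0, 2.0]
grip_width: 0.0856
grip_force: 2.3
top c [0.5624 0.0776] size [0.1005 0.0525] ang 56.53 [[0.5130000114440918, 0.05000000074505806], [0.5569999814033508, 0.020999999716877937], [0.6119999885559082, 0.10499999672174454], [0.5680000185966492, 0.1340000033378601]]
side c [0.5148 0.1181] size [0.1215 0.1371] ang 16.05 [[0.43799999356269836, 0.16699999570846558], [0.4749999940395355, 0.03500000014901161], [0.5920000076293945, 0.0689999982714653], [0.5540000200271606, 0.20100000500679016]]
```

View pics/t2.png

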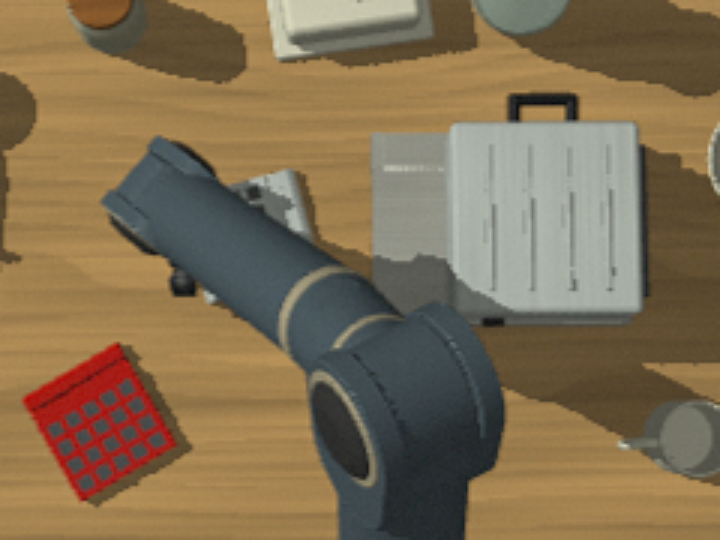

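The top view is blocked by the arm, with only the leading edge visible at about (300,200), so I'll use the side view. I'm fitting lines to the plate's leading edge and its two side edges there.

```bash
cat > m2.py <<'E'
from h import *
def line(a,b):
    for _ in range(4):
        k=np.polyfit(a,b,1); r=abs(np.polyval(k,a)-b); g=r<max(.002,1.5*np.median(r)); a,b=a[g],b[g]
    return k
def plate(draw=None,ymin=-.015):
    c=cam("side"); P=pts(c); px=c["pixels"].astype(int); X,Y,Z=P[:,:,0],P[:,:,1],P[:,:,2]
    m=(Z>.010)&(Z<.024)&(X>.42)&(X<.63)&(Y>ymin)&(Y<.23)&(px.max(2)-px.min(2)<45)
    m=cv2.morphologyEx(m.astype(np.uint8),cv2.MORPH_OPEN,np.ones((3,3)))
    n,l,st,_=cv2.connectedComponentsWithStats(m); m=l==1+np.argmax(st[1:,4])
    x,y=X[m],Y[m]; print("x",x.min().round(3),x.max().round(3),"y",y.min().round(3),y.max().round(3))
    def edge(t,s,f,lo,hi):
        bs=np.arange(lo,hi,.004); T=[];S=[]
        for b in bs:
            q=(t>=b)&(t<b+.004)
            if q.sum()>2: T.append(b+.002);S.append(f(s[q]))
        return line(np.array(T),np.array(S))
    k=edge(x,y,np.min,x.min()+.035,x.max()-.02); print("lead: y@x=.5215",np.polyval(k,.5215).round(4),"yaw",np.degrees(np.arctan(k[0])).round(2))
    for nm,f in(("near",np.min),("far",np.max)):
        k2=edge(y,x,f,y.min()+.035,y.min()+.085); print(nm,"x@y=.1,.05,0",np.polyval(k2,[.1,.05,0]).round(4),"yaw",-np.degrees(np.arctan(k2[0])).round(2))
    if draw: cv2.imwrite(draw,cv2.resize(c["pixels"][120:280,220:460],None,fx=3,fy=3)[:,:,::-1])
E
python3 -c "
from m2 import *
plate('pics/s2.png')"
```

```text
x 0.444 0.587 y 0.037 0.168
lead: y@x=.5215 0.0516 yaw 15.46
near x@y=.1,.05,0 [0.4585 0.4726 0.4868] yaw 15.79
far x@y=.1,.05,0 [0.5581 0.6447 0.7313] yaw 59.99
```

View pics/s2.png

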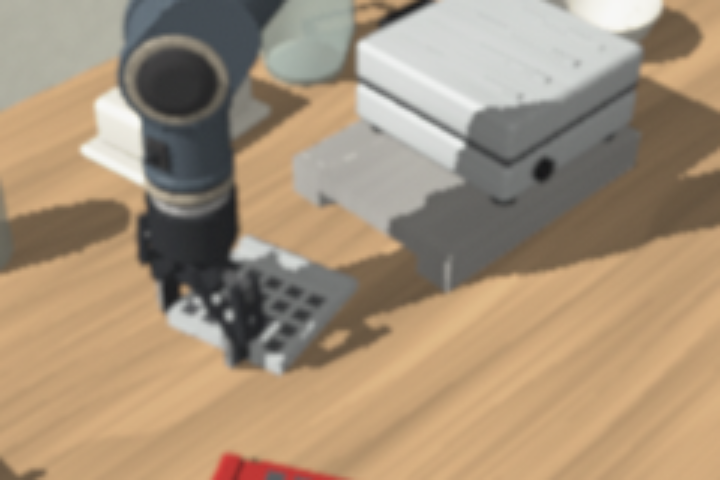

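The side view shows the far finger slipped just past the far rear corner, near (170,320), so the plate now sits partly between the splayed fingers at yaw 15.5°. I'm backing off and narrowing the opening to about 45 mm so both fingers land on the rear edge.

```bash
python3 -m handwheel '[0.3,0,0,0,1, 0.4,0,0,0,1, 0.5,0,-0.1,0,1, 0.2,-0.1,-0.2,0,0.06, 0,0,-0.1,0,0.06, 0,0,0,0,0.06, 0,0,0,0,0.06, 0,0,0,0,0.06, 0,0,0,0,0.06, 0,0,0,0,0.06]' 40
python3 -c "
from m2 import *
plate()"
```

```text
time: 10.5
position: [0.5207, 0.2345, 0.0253]
eef_rot: [2.245, 2.198, -0.001]
wrist_force: [0.1, 1.1, 0.1]
grip_width: 0.045
grip_force: 0.0
x 0.444 0.59 y 0.043 0.18
lead: y@x=.5215 0.0528 yaw 13.65
near x@y=.1,.05,0 [0.4594 0.4733 0.4871] yaw 15.5
far x@y=.1,.05,0 [0.5816 0.6019 0.6222] yaw 22.09
```

```bash
python3 -m handwheel '[0,0,0.1,0,0.06, 0,0,0.05,0,0.06, 0,0,0,0,0.06, -0.2,0,0,0,0.06, -0.2,0,0,0,0.06, -0.15,0,0,0,0.06, -0.15,0,0,0,0.06, -0.15,0,0,0,0.06, -0.15,0,0,0,0.06, -0.1,0,0,0,0.06]'
python3 -c "
from m2 import *
plate()"
```

```text
time: 11.55
position: [0.5202, 0.1917, 0.0198]
eef_rot: [-2.243, -2.199, -0.004]
wrist_force: [1.6, 3.5, -1.3]
grip_width: 0.0453
grip_force: 1.3
x 0.443 0.585 y 0.034 0.169
lead: y@x=.5215 0.0487 yaw 12.28
near x@y=.1,.05,0 [0.4562 0.467  0.4777] yaw 12.14
far x@y=.1,.05,0 [0.5764 0.5868 0.5972] yaw 11.73
```

```bash
python3 -m handwheel '[-0.1,0,0,0,0.06, -0.1,0,0,0,0.06, -0.1,0,0,0,0.06, -0.1,0,0,0,0.06, -0.1,0,0,0,0.06, -0.1,0,0,0,0.06, -0.1,0,0,0,0.06, 0,0,0,0,0.06, 0,0,0,0,0.06, 0,0,0,0,0.06]'
python3 -c "
from m2 import *
plate()"
```

```text
time: 12.6
position: [0.5186, 0.1621, 0.0192]
eef_rot: [2.245, 2.197, -0.004]
wrist_force: [-0.6, 1.1, 0.8]
grip_width: 0.0453
grip_force: 0.4
x 0.44 0.573 y 0.011 0.145
lead: y@x=.5215 0.0222 yaw 9.43
near x@y=.1,.05,0 [0.4443 0.4512 0.4581] yaw 7.85
far x@y=.1,.05,0 [0.5621 0.5671 0.5721] yaw 5.72
```

```bash
python3 -m handwheel '[0.5,0,0,0,0.06, 0,0,-0.5,0,-1, 0,0,-0.5,0,-1, -0.3,-0.7,0,0,-1, -0.6,-0.7,0,0,-1, -0.6,-0.7,0,0,-1, -0.4,-0.4,0,0,-1, 0,0,0.4,0,-1, 0,0,0.4,0,-1, 0,0,0.07,0,-1]'
python3 -m handwheel '[0,0,0,0,-1, 0,0,0,0,-1, 0,0.1,0,0,-1, 0,0.1,0,0,-1, 0,0.1,0,0,-1, 0,0.1,0,0,-1, 0,0,0,0,-1, 0,0,0,0,-1, 0,0,0,0,-1, 0,0,0,0,-1]'
python3 -c "
from m2 import *
plate()"
```

```text
time: 13.65
position: [0.4163, 0.1077, 0.0234]
eef_rot: [-2.244, -2.197, 0.008]
wrist_force: [-0.2, -1.5, 0.1]
grip_width: -0.0003
grip_force: 0.0
time: 14.65
position: [0.4338, 0.1089, 0.0247]
eef_rot: [-2.244, -2.199, 0.0]
wrist_force: [-2.1, 1.9, 1.0]
grip_width: 0.0
grip_force: 1.3
x 0.438 0.57 y 0.06 0.153
lead: y@x=.5215 0.0821 yaw -24.06
near x@y=.1,.05,0 [0.4649 0.4985 0.532 ] yaw 33.86
far x@y=.1,.05,0 [0.5649 0.5699 0.5748] yaw 5.64
```

```bash
python3 -m handwheel '[0,0.1,0,0,-1, 0,0.1,0,0,-1, 0,0.1,0,0,-1, 0,0.08,0,0,-1, 0,0,0,0,-1, 0,0,0,0,-1, 0,0,0,0,-1, 0,-0.4,0,0,-1, 0,0,-0.8,0,-1, 0,0,-0.8,0,-1]'
python3 -c "
from m2 import *
plate()"
```

```text
time: 15.7
position: [0.4334, 0.1083, 0.0891]
eef_rot: [-2.244, -2.198, 0.001]
wrist_force: [0.4, 0.7, -0.2]
grip_width: -0.0006
grip_force: 0.0
x 0.459 0.584 y 0.011 0.145
lead: y@x=.5215 0.0519 yaw -31.33
near x@y=.1,.05,0 [0.4613 0.4614 0.4615] yaw 0.13
far x@y=.1,.05,0 [0.5811 0.5819 0.5827] yaw 0.93
```

```bash
python3 -m handwheel '[0.6,0.6,0,0,0.5, 0.6,0.8,0,0,0.5, 0.52,0.84,0,0,0.5, 0,0,0,0,0.5, 0,0,0.6,0,0.5, 0,0,0.7,0,0.5, 0,0,0.4,0,0.5, 0,0,0.12,0,0.5, 0,0,0,0,0.5, 0,0,0,0,0.5]'
python3 -m handwheel '[-0.1,0,0,0,0.5, -0.1,0,0,0,0.5, -0.1,0,0,0,0.5, -0.1,0,0,0,0.5, -0.1,0,0,0,0.5, -0.1,0,0,0,0.5, -0.1,0,0,0,0.5, 0,0,0,0,0.5, 0,0,0,0,0.5, 0,0,0,0,0.5]'
python3 -c "
from m2 import *
plate('pics/s3.png',-.03)"
```

```text
time: 16.75
position: [0.525, 0.1761, 0.0168]
eef_rot: [2.244, 2.198, 0.003]
wrist_force: [-0.6, 0.4, 0.2]
grip_width: 0.0641
grip_force: 0.0
time: 17.75
position: [0.5237, 0.1478, 0.016]
eef_rot: [2.244, 2.198, -0.0]
wrist_force: [0.4, 0.6, -0.2]
grip_width: 0.0641
grip_force: 0.5
x 0.455 0.581 y 0.006 0.137
lead: y@x=.5215 0.0093 yaw 1.62
near x@y=.1,.05,0 [0.4594 0.4599 0.4604] yaw 0.56
far x@y=.1,.05,0 [0.4887 0.5898 0.6908] yaw 63.67
```

View pics/s3.png

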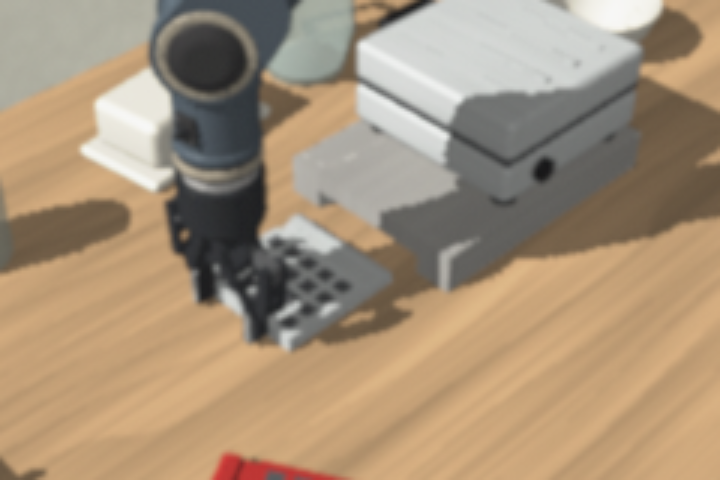

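The side view shows both fingers square on the rear edge, near (200,300) and (255,340). The plate is straight and about 2 mm off laterally, within the flare. I'm pushing into the mouth with a slight +x trim.

```bash
python3 -m handwheel '[-0.1,0.01,0,0,0.5, -0.1,0.01,0,0,0.5, -0.1,0.01,0,0,0.5, -0.1,0.01,0,0,0.5, -0.1,0.01,0,0,0.5, -0.1,0,0,0,0.5, -0.05,0,0,0,0.5, 0,0,0,0,0.5, 0,0,0,0,0.5, 0,0,0,0,0.5]'
python3 -c "
from m2 import *
plate(None,-.02)"
```

```text
time: 18.8
position: [0.5251, 0.121, 0.0158]
eef_rot: [2.244, 2.197, -0.002]
wrist_force: [0.5, 0.5, 0.0]
grip_width: 0.0641
grip_force: 0.4
x 0.457 0.578 y -0.02 0.112
lead: y@x=.5215 -0.0155 yaw -1.38
near x@y=.1,.05,0 [0.4598 0.4592 0.4586] yaw -0.68
far x@y=.1,.05,0 [0.4416 0.5284 0.6152] yaw 60.05
```

```bash
python3 -m handwheel '[-0.1,0,0,0,0.5, -0.1,0,0,0,0.5, -0.1,0,0,0,0.5, -0.1,0,0,0,0.5, -0.1,0,0,0,0.5, -0.1,0,0,0,0.5, -0.1,0,0,0,0.5, 0,0,0,0,0.5, 0,0,0,0,0.5, 0,0,0,0,0.5]'
python3 -m handwheel '[-0.1,0,0,0,0.5, -0.1,0,0,0,0.5, -0.1,0,0,0,0.5, -0.1,0,0,0,0.5, -0.1,0,0,0,0.5, -0.1,0,0,0,0.5, -0.1,0,0,0,0.5, 0,0,0,0,0.5, 0,0,0,0,0.5, 0,0,0,0,0.5]'
python3 -c "
from m2 import *
plate(None,-.01)"
```

```text
time: 19.85
position: [0.524, 0.0927, 0.0158]
eef_rot: [2.245, 2.197, -0.003]
wrist_force: [0.1, 0.4, 0.4]
grip_width: 0.0639
grip_force: 0.2
time: 20.85
position: [0.5236, 0.0648, 0.0158]
eef_rot: [2.245, 2.197, -0.003]
wrist_force: [-0.6, -0.6, 0.5]
grip_width: 0.0638
grip_force: 0.0
x 0.458 0.515 y -0.01 0.057
lead: y@x=.5215 -0.0095 yaw -0.54
near x@y=.1,.05,0 [0.4621 0.4605 0.4589] yaw -1.85
far x@y=.1,.05,0 [0.4894 0.4889 0.4884] yaw -0.54m2.py:4: RankWarning: Polyfit may be poorly conditioned
  k=np.polyfit(a,b,1); r=abs(np.polyval(k,a)-b); g=r<max(.002,1.5*np.median(r)); a,b=a[g],b[g]
m2.py:4: RankWarning: Polyfit may be poorly conditioned
  k=np.polyfit(a,b,1); r=abs(np.polyval(k,a)-b); g=r<max(.002,1.5*np.median(r)); a,b=a[g],b[g]
m2.py:4: RankWarning: Polyfit may be poorly conditioned
  k=np.polyfit(a,b,1); r=abs(np.polyval(k,a)-b); g=r<max(.002,1.5*np.median(r)); a,b=a[g],b[g]
m2.py:4: RankWarning: Polyfit may be poorly conditioned
  k=np.polyfit(a,b,1); r=abs(np.polyval(k,a)-b); g=r<max(.002,1.5*np.median(r)); a,b=a[g],b[g]
```

```bash
python3 -m handwheel '[-0.1,0,0,0,0.5, -0.1,0,0,0,0.5, -0.1,0,0,0,0.5, -0.1,0,0,0,0.5, -0.1,0,0,0,0.5, -0.05,0,0,0,0.5, 0,0,0,0,0.5, 0,0,0,0,0.5, 0,0,0,0,0.5, 0,0,0,0,0.5]'
python3 -m handwheel '[-0.02,0,0,0,0.5, -0.02,0,0,0,0.5, -0.02,0,0,0,0.5, -0.02,0,0,0,0.5, -0.02,0,0,0,0.5, -0.02,0,0,0,0.5, -0.02,0,0,0,0.5, -0.02,0,0,0,0.5, -0.02,0,0,0,0.5, -0.02,0,0,0,0.5]'
python3 -m handwheel '[-0.02,0,0,0,0.5, -0.02,0,0,0,0.5, -0.02,0,0,0,0.5, -0.02,0,0,0,0.5, -0.02,0,0,0,0.5, -0.02,0,0,0,0.5, -0.02,0,0,0,0.5, -0.02,0,0,0,0.5, -0.02,0,0,0,0.5, -0.02,0,0,0,0.5]'
```

```text
time: 21.9
position: [0.5235, 0.0431, 0.0159]
eef_rot: [2.244, 2.198, -0.002]
wrist_force: [0.5, 0.8, -1.2]
grip_width: 0.0643
grip_force: 0.0
time: 22.9
position: [0.5233, 0.0357, 0.0159]
eef_rot: [2.244, 2.198, -0.0]
wrist_force: [-0.2, 3.8, -1.0]
grip_width: 0.0641
grip_force: 1.6
time: 23.9
position: [0.5232, 0.0277, 0.0159]
eef_rot: [2.244, 2.198, -0.0]
wrist_force: [-0.5, 3.4, -1.2]
grip_width: 0.0639
grip_force: 1.6
```

```bash
python3 -m handwheel '[-0.02,0,0,0,0.5, -0.02,0,0,0,0.5, -0.02,0,0,0,0.5, -0.02,0,0,0,0.5, -0.02,0,0,0,0.5, -0.02,0,0,0,0.5, -0.02,0,0,0,0.5, -0.02,0,0,0,0.5, -0.02,0,0,0,0.5, -0.02,0,0,0,0.5]'
python3 -m handwheel '[-0.02,0,0,0,0.5, -0.02,0,0,0,0.5, -0.02,0,0,0,0.5, -0.02,0,0,0,0.5, -0.02,0,0,0,0.5, -0.02,0,0,0,0.5, -0.02,0,0,0,0.5, -0.02,0,0,0,0.5, -0.02,0,0,0,0.5, -0.02,0,0,0,0.5]'
```

```text
time: 24.9
position: [0.523, 0.0197, 0.0159]
eef_rot: [2.244, 2.198, 0.0]
wrist_force: [-0.7, 2.8, -1.4]
grip_width: 0.0643
grip_force: 1.5
time: 25.9
position: [0.5228, 0.0158, 0.016]
eef_rot: [-2.239, -2.199, -0.007]
wrist_force: [-0.3, 11.3, -2.5]
grip_width: 0.0639
grip_force: 5.5
```

```bash
python3 -m handwheel '[-0.02,0,0,0,0.5, -0.02,0,0,0,0.5, -0.02,0,0,0,0.5, -0.02,0,0,0,0.5, -0.02,0,0,0,0.5, -0.02,0,0,0,0.5, 0,0,0,0,0.5, 0,0,0,0,0.5, 0,0,0,0,0.5, 0,0,0,0,0.5]'
python3 -m handwheel '[-0.02,0,0,0,0.5, -0.02,0,0,0,0.5, -0.02,0,0,0,0.5, -0.02,0,0,0,0.5, -0.02,0,0,0,0.5, -0.02,0,0,0,0.5, 0,0,0,0,0.5, 0,0,0,0,0.5, 0,0,0,0,0.5, 0,0,0,0,0.5]'
```

```text
time: 26.9
position: [0.5229, 0.0092, 0.016]
eef_rot: [-2.242, -2.199, -0.004]
wrist_force: [0.9, 8.1, -1.9]
grip_width: 0.0641
grip_force: 3.7
time: 27.9
position: [0.5228, 0.0044, 0.016]
eef_rot: [-2.242, -2.199, -0.004]
wrist_force: [-0.4, 8.0, -1.4]
grip_width: 0.0637
grip_force: 3.8
```

Catch riding at about 8 N. I continue to near the expected home, TCP y ≈ -0.010.

```bash
python3 -m handwheel '[-0.02,0,0,0,0.5, -0.02,0,0,0,0.5, -0.02,0,0,0,0.5, -0.02,0,0,0,0.5, -0.02,0,0,0,0.5, -0.02,0,0,0,0.5, 0,0,0,0,0.5, 0,0,0,0,0.5, 0,0,0,0,0.5, 0,0,0,0,0.5]'
python3 -m handwheel '[-0.02,0,0,0,0.5, -0.02,0,0,0,0.5, -0.02,0,0,0,0.5, -0.02,0,0,0,0.5, -0.02,0,0,0,0.5, -0.02,0,0,0,0.5, 0,0,0,0,0.5, 0,0,0,0,0.5, 0,0,0,0,0.5, 0,0,0,0,0.5]'
```

```text
time: 28.9
position: [0.5226, -0.0013, 0.0159]
eef_rot: [-2.243, -2.199, -0.002]
wrist_force: [0.8, 5.4, -1.8]
grip_width: 0.0638
grip_force: 2.9
time: 29.9
position: [0.5225, -0.0069, 0.0159]
eef_rot: [-2.243, -2.199, -0.001]
wrist_force: [0.8, 5.8, -2.0]
grip_width: 0.064
grip_force: 2.5
```

```bash
python3 -m handwheel '[-0.02,0,0,0,0.5, -0.02,0,0,0,0.5, -0.02,0,0,0,0.5, -0.02,0,0,0,0.5, 0,0,0,0,0.5, 0,0,0,0,0.5, 0,0,0,0,0.5, 0,0,0,0,0.5, 0,0,0,0,0.5, 0,0,0,0,0.5]'
```

```text
time: 30.9
position: [0.5221, -0.0071, 0.016]
eef_rot: [-2.239, -2.2, -0.005]
wrist_force: [-0.2, 10.5, -2.0]
grip_width: 0.0639
grip_force: 5.3
```

```bash
python3 -m handwheel '[-0.02,0,0,0,0.5, -0.02,0,0,0,0.5, -0.02,0,0,0,0.5, -0.02,0,0,0,0.5, 0,0,0,0,0.5, 0,0,0,0,0.5, 0,0,0,0,0.5, 0,0,0,0,0.5, 0,0,0,0,0.5, 0,0,0,0,0.5]'
python3 -m handwheel '[-0.02,0,0,0,0.5, -0.02,0,0,0,0.5, -0.02,0,0,0,0.5, -0.02,0,0,0,0.5, 0,0,0,0,0.5, 0,0,0,0,0.5, 0,0,0,0,0.5, 0,0,0,0,0.5, 0,0,0,0,0.5, 0,0,0,0,0.5]'
```

```text
time: 31.9
position: [0.5218, -0.0073, 0.016]
eef_rot: [-2.235, -2.2, -0.01]
wrist_force: [-1.7, 16.1, -2.1]
grip_width: 0.0643
grip_force: 8.2
time: 32.9
position: [0.5218, -0.0074, 0.0161]
eef_rot: [-2.232, -2.2, -0.015]
wrist_force: [-2.7, 22.4, -2.9]
grip_width: 0.0642
grip_force: 11.1
```

```bash
python3 -m handwheel '[-0.02,0,0,0,0.5, -0.02,0,0,0,0.5, -0.02,0,0,0,0.5, 0,0,0,0,0.5, 0,0,0,0,0.5, 0,0,0,0,0.5, 0,0,0,0,0.5, 0,0,0,0,0.5, 0,0,0,0,0.5, 0,0,0,0,0.5]'
```

```text
time: 33.9
position: [0.5218, -0.0075, 0.0162]
eef_rot: [-2.23, -2.2, -0.019]
wrist_force: [-2.2, 26.5, -2.4]
grip_width: 0.0641
grip_force: 13.3
```

It holds rigid at 26 N, so this is the stop. I'm backing off and checking.

```bash
python3 -m handwheel '[0.15,0,0,0,0.5, 0.2,0,0,0,0.5, 0.3,0,0,0,0.5, 0.6,0,0,0,0.5, 0.6,0,0,0,0.5, 0.3,0,-0.4,0,0.5, 0,0,-0.8,0,0.5, 0,0,-0.8,0,0.5, 0,0,-0.8,0,0.5, 0,0,0,0,0.5]'
python3 -m handwheel '[0.9,0,-0.4,0,0.5, 0.9,0,-0.4,0,0.5, 0.9,0,0,0,0.5, 0.9,0,0,0,0.5, 0.5,0,0,0,0.5, 0,0,0,0,0.5, 0,0,0,0,0.5, 0,0,0,0,0.5, 0,0,0,0,0.5, 0,0,0,0,0.5]'
python3 - <<'E'
from h import *
c=cam("top"); P=pts(c)
a=cv2.resize(c["pixels"][150:240,300:430],None,fx=5,fy=5); cv2.imwrite("pics/t4.png",a[:,:,::-1])
s=cam("side"); Q=pts(s); m=(Q[:,:,2]>.011)&(Q[:,:,2]<.022)&(abs(Q[:,:,0]-.521)<.04)&(Q[:,:,1]>-.03)&(Q[:,:,1]<.02)
print(m.sum(), np.percentile(Q[m][:,1],[5,50,95,99]).round(4) if m.any() else "")
p=Q[m]
for lo in np.arange(.48,.56,.01):
    q=p[(p[:,0]>=lo)&(p[:,0]<lo+.01)]
    if len(q): print(lo.round(2),q[:,1].max().round(4),len(q))
m=(Q[:,:,2]>.026)&(Q[:,:,2]<.038)&(abs(Q[:,:,0]-.521)<.05)&(Q[:,:,1]>-.03)&(Q[:,:,1]<.02)
print("stand face",np.median(Q[m][:,1]))
E
```

```text
time: 34.9
position: [0.5269, 0.0662, 0.1321]
eef_rot: [2.242, 2.192, 0.008]
wrist_force: [0.8, 0.7, 0.5]
grip_width: 0.064
grip_force: 0.0
time: 35.9
position: [0.5276, 0.2293, 0.1598]
eef_rot: [2.246, 2.196, -0.001]
wrist_force: [-0.2, 0.5, -0.4]
grip_width: 0.0643
grip_force: 0.0
88 [-0.026  -0.0201 -0.0156 -0.0148]
0.48 -0.0149 9
0.49 -0.0144 9
0.5 -0.0161 13
0.51 -0.0159 10
0.52 -0.0162 11
0.53 -0.0157 11
0.54 -0.0175 12
0.55 -0.0148 12
0.56 -0.0238 1
stand face -0.022506154720409288
```

View pics/t4.png

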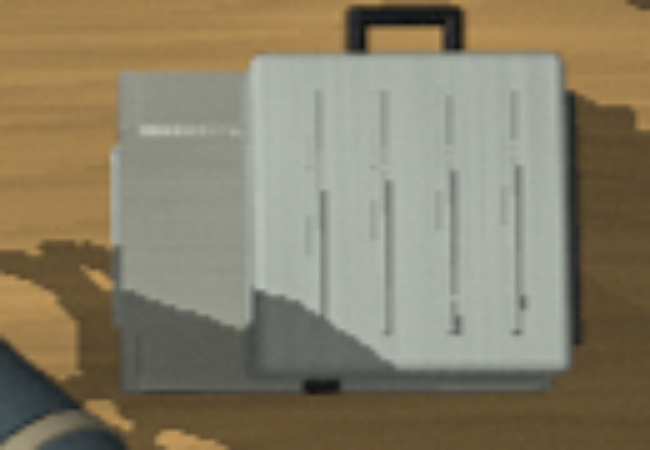

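The plate's rear edge shows as a thin strip at about (115,235), straight, about 5 mm outside the mouth. That is inside the home range, so I'm handing in.

```bash
python3 -c "
from bench import arm
print(arm.finish_job())"
```

```text
the job is handed in; nothing more can be done
None
```

I slid the plate flat into the slot and past the catch until it came up rigid against the stop at about 26 N, with its rear edge straight and about 5 mm outside the mouth, then backed the gripper clear and handed the job in; the catch dropping into its groove is inferred from the push forces and travel, since I could not see it.

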